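# Shut the air, unlatch the test bay and hold its gate wide open

## Robot

A 7-joint arm with a two-finger parallel gripper is mounted at the origin on the work surface. World frame = base frame: x ahead of the robot, y to its left, z up, the work surface at z = 0. Lengths are in m, angles in rad, forces in N, time in s.
With the tool pointing down it reaches from about 0.425 to 0.95 m from the base axis. Payload 4.7 kg.
Tool frame: the origin (TCP) lies between the finger pads; the fingertips stand 8 mm ahead of it and the grasp point (between the pads) lies 11 mm behind it; y points along the fingers, x is the direction in which the jaws open and shut, and the axes are right-handed (so a half turn about y gives the same grasp; the last joint's range is limited). The gripper opens to 87 mm and grips with 3 to 60 N. Pads are 19 mm wide; open, the fingers measure 117 mm over their backs; the gripper's body (75 mm by 190 mm) begins 51 mm behind the grasp point.
Start: joints at [-1.262, 0.469, -0.049, 1.532, 0.024, 1.141, -0.082], TCP at [0.224, 0.637, 0.199] pointing down, gripper open.
Joint ranges: [-2.59, 2.59], [-0.33, 1.99], [-1.39, 1.29], [0.1, 2.45], [-1.04, 4.18], [0.21, 1.99], [-2.66, 2.66]. Speed limits (rad/s): [2.57, 2.57, 3.14, 3.14, 3.14, 3.14, 3.14].

## Interface

Orientations are given as a rotation vector (axis times angle).
In Python, from bench import * gives the robot as it stands. The module is installed in compiled form; this text tells all that it offers.
- The arm moves only by the shell command python3 -m jog 'ROWS'. ROWS is JSON, a list that holds one entry, the list of rows, each a list of 5 numbers: the closure, from -1 (fully open) to 1 (shut), then the shift along the tool's x, y, z in mm, then the turn about the tool's y in degrees. In form: [[[grip, dx, dy, dz, yaw], ...]]. A call has 1 to 12 rows; each row shifts and turns the commanded pose from where the row before left it, along the tool's axes as they then stand; what a row does not reach is not made up. A row lasts 1/10 s, in which the tool goes at most 50 mm and 8.59 degrees, less where a joint would pass 70% of its speed; a pose out of reach is approached as far as the arm can. A call is refused whole if a number of a shift passes 50 or a number of a turn 8.59, either way. A call with a gripper value outside its range is refused whole. The fingers move at their own pace and stop on an object; the grip force is fixed at half the most. Time passes only in rows, so rows that do not move let the fingers close. It gives the time, the measured TCP pose, the force and the opening at its end, in the units of the state.
- observe(): the state, without advancing time (a new reading comes with each control period).
- capture(name): name is "scene" or "side" or "wrist"; returns a dict with "frame" (480x640x3 uint8, red, green, blue), "z_map" (480x640 float32, m along the optical axis (not along the pixel's ray), 0 where there is no reading), "fx", "fy", "cx", "cy" (pixels), "k1" (the pictures are not rectified: a ray, as slopes to the right and down, at radius r is drawn at 1 + k1 r^2 times it, then the intrinsics apply), "eye" and "rotation" of the camera in the world. Camera axes: x right, y up, looking along -z (the intrinsics and any distortion apply to the point x, -y, -z); pixel columns grow to the right and rows downward; lengths in m; the calibration is good to about 2 mm. A picture is of the moment at which its call begins.
- hand_in(): hands the job in, once; it reports no verdict.
The state is a dict: "time_s": time; "joint_pos": joint angles; "qd": joint speeds; "joint_efforts": joint torques, N m; "tool_pos": TCP position; "tool_rot": TCP orientation; "wrist_force": force on the tool from outside, world axes, zero at the start; "moment": the same for the moment, N m; "opening": finger opening in m.
Only numpy, scipy, OpenCV 4.12 (cv2) and the standard library are available. Lean on these libraries where they do the work, as an engineer would, in place of code of your own. Each camera call takes 0.05 s, during which the arm holds its last target.

## Task

Shut off the air first by turning the yellow valve handle a quarter turn clockwise to its closed stop; then squeeze the red catch of the test bay fully home between the fingers, and only after it the blue catch in the same way. Then swing the yellow gate outwards past its click stop until it stands about square to its shut position or wider, and keep holding it there: finish with the gripper still on the gate, because it springs back if let go. Leave everything else on the table where it is.

Things in the scene. Friction and masses are not known exactly. Their poses are not given: they have to be found in the camera images.
- bay: guarded test bay, fixed; place and heading vary. Blue base, low clear walls (102 mm), yellow-framed gate in front, white latch block at the gate's free end (x -62..62, y -186..-98 mm); gate and block tops 110 mm above the table. Origin: on the table in the shut gate's plane; +x into the bay, +y along the shut gate to its hinge, z up. Nothing inside stands over 105 mm.
- valve_stand: brass quarter-turn air valve on a dark steel foot 90 x 70 mm, fixed to the table, on the left or the right side of the table. Brass pipe along its x axis, 160 mm long, top 71 mm above the table (79 mm at the thick valve body). Origin: on the table surface under the valve axis; z up.
- valve (a joint): yellow valve handle angle, rad: 0 = open (in line with the pipe, pointing to -x of valve_stand); 1.571 = closed stop (crosswise, pointing to +y of valve_stand). Closes clockwise seen from above. Starts at 0 to 0.25; about 0.15 N m of friction; stays where it is left.
- valve_axis (a point): point on the vertical axis of the valve handle, 112 mm above the table (half height of the handle).
- valve_grip (a point): grip point on the yellow handle, moving with it: 60 mm out from the axis, on the blade's centre line, 112 mm above the table. Upright flat blade 12 mm thick, 10 to 85 mm out from the axis, 98 to 126 mm above the table. The point's x axis points along the blade from its tip to the valve axis.
- red_catch (a joint): slide of the red catch, m: 0 = bolted, 0.016 = squeezed fully home. Moves along -y of bay towards its fixed ear. About 4 N of friction, no spring: it stays where it is left.
- blue_catch (a joint): slide of the blue catch, same values and behaviour as the red one. Each bolt holds the gate shut until squeezed in more than about 10 mm.
- red_squeeze (a point): point to centre a squeeze of the red catch on, 135 mm above the table, at bay x -30, y -140 mm; axes as bay. Two red upright tabs, 18 mm (x) by 8 mm (y), 110 to 146 mm above the table: a fixed ear, outer face 13 mm to -y of the point, and the sliding tab, outer face 29 mm to +y when bolted, 13 mm when home. Squeeze along bay y from above: 42 mm over both tabs at first, 26 mm home.
- blue_squeeze (a point): the same point for the blue catch (blue tabs), at x +30, y -140 mm of bay, otherwise alike.
- red_ear: the fixed red ear of the red catch (18 x 8 x 36 mm); origin at the centre of its foot, 110 mm above the table, 9 mm to -y of red_squeeze.
- blue_ear: the fixed blue ear of the blue catch, likewise.
- gate (a joint): gate angle, rad: 0 = shut, grows as it opens outwards (free end swings to -x of bay, clockwise from above), 1.571 = square to shut, stop at 1.75. Held by both bolts. A light spring always closes it (0.07 N m at 0, 0.25 at 1.5). A sprung ball detent resists from about 0.65 to 0.95 rad (up to about 0.7 N m in all); let go beyond it, the gate falls back and rests on the detent at about 0.85.
- gate_hinge (a point): point on the gate's vertical hinge axis, at x 0, y 90 mm of bay, 110 mm above the table.
- gate_handle (a point): grip point on the gate's handle, moving with the gate: black upright round post, 18 mm in diameter, 110 to 155 mm above the table, on the gate's top rail 135 mm from the hinge axis. The point is on the post's axis, 135 mm above the table; the point's y axis points from handle to hinge. With the gate shut it lies to -y (bay) of the hinge.
- gate_leaf: the yellow-framed clear gate with its black post, 16 mm thick, 0.18 m long; steel keeper bracket at its free end reaches 52 mm behind and 22 mm before it, all below 110 mm. Origin on the hinge axis at the table surface; -y points from the hinge to the free end.
- balance: white laboratory balance with a round steel pan, 120 x 100 x 41 mm, 1.2 kg. Origin: centre of underside. It stands on the side of the table opposite to the valve. Bystander: leave it alone.
- puck: red-brown rubber ring, 44 mm across, 14 mm high, on the table in front of the white latch block. Origin: centre of underside. Bystander: leave it alone.
- specimen: red-brown rubber cylinder, 28 mm across, 30 mm high, on its steel pedestal inside the bay (its foot 40 mm above the table). Origin: centre of underside. Bystander: leave it alone.
- jar: amber jar with a black lid, 60 mm across, 85 mm high. Origin: centre of underside. Bystander: leave it alone.
- spanner: steel spanner lying on the table near the robot. Origin: centre of underside. Bystander: leave it alone.
- mouse: light grey computer mouse, 100 x 58 x 34 mm. Origin: centre of underside. Bystander: leave it alone.
- tray: white open tray, 90 x 130 x 35 mm. Origin: centre of underside. Bystander: leave it alone.
- weight: brass calibration weight with a knob, 32 mm across, 42 mm high. Origin: centre of underside. Bystander: leave it alone.
Things that resemble listed ones, but are neither listed nor needed, are in the scene too. There is more than one size of the valve_stand; the one meant has the size given above.

How it is judged:
By the outcome, as a careful person would: the job done as asked, in the order asked, and still so for the second after the job is handed in, while the arm keeps its last pose, push and grip.
It also fails if it takes over 67 s, if anything falls off the work surface, if the arm or the gripper's body presses on something with over 40 N, if the wrist force passes 120 N, or if a joint passes its speed limit or range.

## Working session

There is one attempt and no reset: what is moved stays moved. The work goes in short steps, Python scripts to look and compute and a shell command to move; the robot and the scene stay as the last step left them, time stands still between calls to the robot, and variables do not carry over. Pictures are saved under pics/ and viewed, and the job is handed in when it is done.

```bash
mkdir -p pics
cat > h.py <<'E'
from bench import *
import numpy as np, cv2, json
from scipy.spatial.transform import Rotation as R
def snap(n,f):
    c=capture(n); cv2.imwrite('pics/'+f+'.png',c['frame'][:,:,::-1]); np.savez('pics/'+f+'.npz',**c); return c
def load(f): return dict(np.load('pics/'+f+'.npz'))
def cloud(c):
    v,u=np.mgrid[0:480,0:640]
    return px(c,u,v,c['z_map'])
def px(c,u,v,z=None):
    xd=(np.asarray(u,float)-c['cx'])/c['fx']; yd=(np.asarray(v,float)-c['cy'])/c['fy']
    x,y=xd.copy(),yd.copy()
    for _ in range(8):
        s=1+c['k1']*(x*x+y*y); x,y=xd/s,yd/s
    d=np.stack([x,-y,-np.ones_like(x)],-1)
    if z is not None: d=d*np.asarray(z)[...,None]
    d=d@c['rotation'].T
    return d+c['eye'] if z is not None else d
def onz(c,u,v,h):
    d=px(c,u,v); return c['eye']+d*((h-c['eye'][2])/d[...,2])[...,None]
E
python3 - <<'E'
from h import *
s=observe(); print(s)
for n in ('scene','side','wrist'):
    c=snap(n,n+'0'); print(n,c['eye'],c['rotation'],c['fx'],c['k1'])
E
```

```text
{'time_s': 0.0, 'joint_pos': array([-1.2618919 ,  0.46945046, -0.04854512,  1.53370486,  0.02412317,
        1.14098969, -0.08228706]), 'qd': array([ 7.91990618e-04, -1.40296004e-03, -6.65359078e-04,  8.93453491e-05,
        2.69919736e-04, -1.37790469e-04,  2.58764227e-04]), 'joint_efforts': array([-6.13501779e-04, -5.07984066e+01, -8.07769876e-02, -2.36153573e+01,
       -6.12042518e-02,  3.77765461e-02,  1.56542355e-04]), 'tool_pos': array([0.22351868, 0.63622878, 0.19768862]), 'tool_rot': array([-1.35154113, -0.95576463,  0.95830479]), 'wrist_force': array([ 0.76325952, -0.00299322, -0.13761546]), 'moment': array([ 0.01636727,  0.0377455 , -0.04519111]), 'opening': 0.08683597090645974}
scene [1.04930401 0.40237107 1.23403169] [0.29508634 0.63422726 2.25647686] 506.5561003506103 -0.05861067301537306
side [ 0.21878559 -0.62582851  0.86650747] [ 0.69921989 -0.16114599 -0.4781599 ] 464.46589321887615 -0.0650389551024043
wrist [0.15903711 0.66001867 0.38495122] [-0.22310326 -0.15430266  1.2266359 ] 415.44262776279595 -0.034703978833652935
```

```bash
sed -i "s/d=d@c\['rotation'\].T/d=d@R.from_rotvec(c['rotation']).as_matrix().T/" h.py
python3 - <<'E'
from h import *
print(R.from_rotvec(observe()['tool_rot']).as_matrix().round(3))
E
```

```text
[[ 0.331 -0.    -0.943]
 [ 0.943 -0.001  0.331]
 [-0.001 -1.    -0.   ]]
```

View pics/scene0.png

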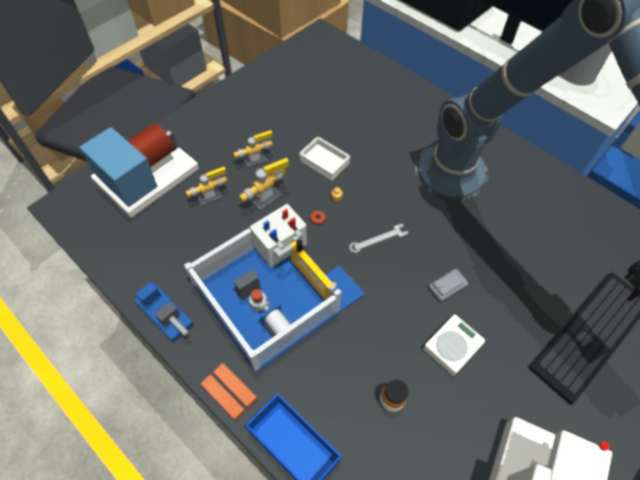

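View pics/side0.png

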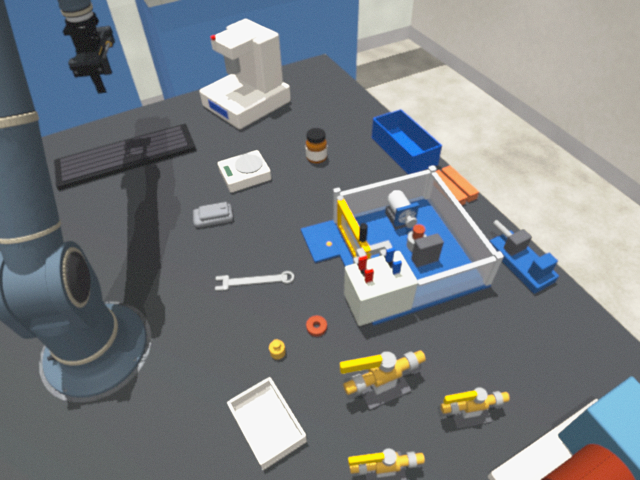

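View pics/wrist0.png

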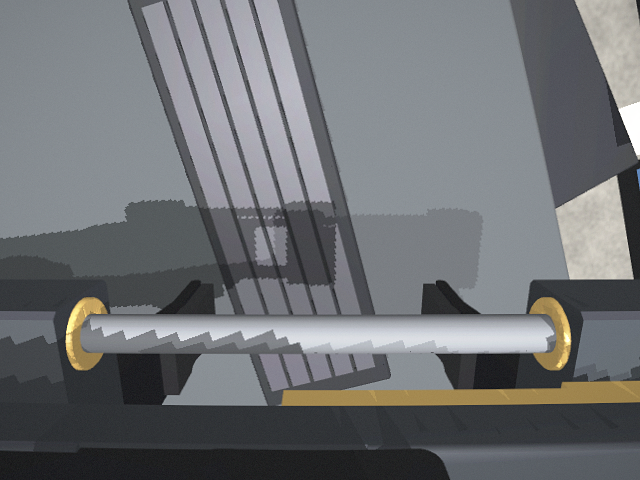

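Run:
```python
from h import *
for n in ('scene','side'):
    c=load(n+'0'); P=cloud(c).reshape(-1,3); col=c['frame'].reshape(-1,3)
    ok=(c['z_map'].ravel()>0)&(P[:,2]>-.05)&(P[:,2]<.25)
    P=P[ok];col=col[ok]
    t=(abs(P[:,2])<.02); print(n,np.median(P[t][:,2]))
    # top view: x up 0.3..0.95, y left; 1mm px
    o=np.argsort(P[:,2]); P=P[o];col=col[o]
    img=np.zeros((600,800,3),np.uint8)
    r=((0.95-P[:,0])*1000).astype(int); q=((0.25-P[:,1])*1000).astype(int)
    m=(r>=0)&(r<600)&(q>=0)&(q<800)
    for dr in (0,1):
        for dq in (0,1):
            img[np.clip(r[m]+dr,0,599),np.clip(q[m]+dq,0,799)]=col[m][:,::-1]
    cv2.imwrite(f'pics/top_{n}.png',img)
```

```text
scene 0.0006144002792188852
side 0.0010412331521358897
```

View pics/top_scene.png

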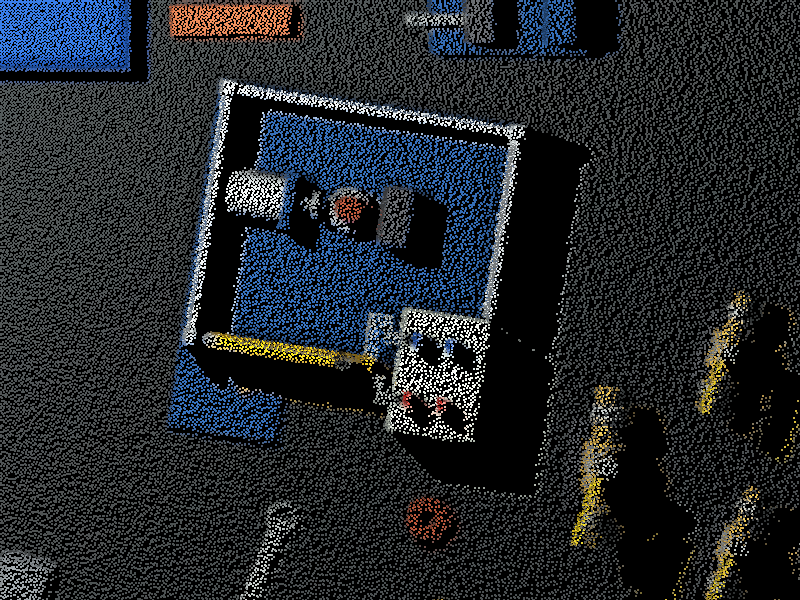

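View pics/top_side.png

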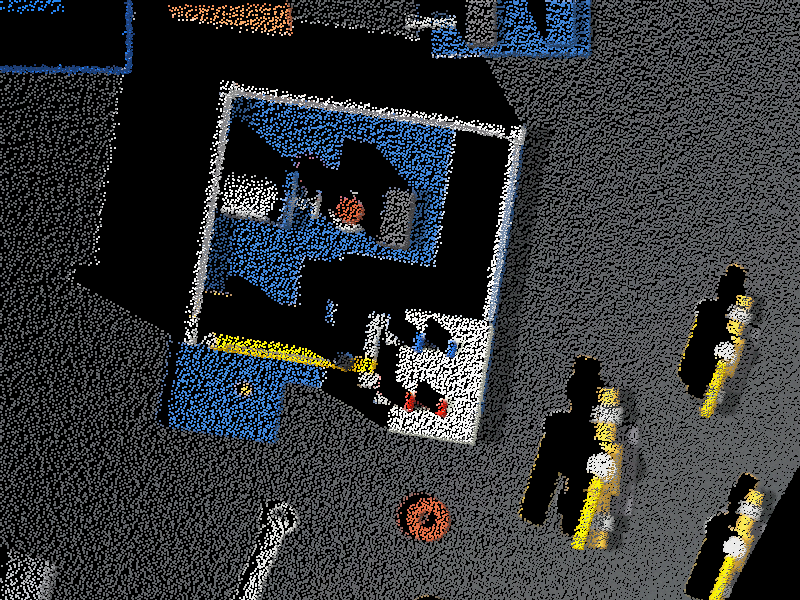

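```bash
cat > m.py <<'E'
from h import *
def hsv(c): return cv2.cvtColor(c['frame'],cv2.COLOR_RGB2HSV)
def seg(c,box,hl,zl,smin=120,vmin=60):
    P=cloud(c); H=hsv(c)
    m=(c['z_map']>0)&(H[...,0]>=hl[0])&(H[...,0]<=hl[1])&(H[...,1]>=smin)&(H[...,2]>=vmin)
    for i in range(2): m&=(P[...,i]>box[i][0])&(P[...,i]<box[i][1])
    m&=(P[...,2]>zl[0])&(P[...,2]<zl[1])
    return P[m]
E
python3 - <<'E'
from m import *
for n in ('scene','side'):
    c=load(n+'0')
    print(n)
    # block top
    P=cloud(c);H=hsv(c)
    m=(c['z_map']>0)&(H[...,1]<60)&(P[...,2]>.104)&(P[...,2]<.117)&(P[...,0]>.49)&(P[...,0]<.66)&(P[...,1]>-.26)&(P[...,1]<-.125)
    B=P[m]; r=cv2.minAreaRect((B[:,:2]*1000).astype(np.float32)); print('block',r,B[:,2].mean(),len(B))
    Y=seg(c,((.38,.52),(-.36,-.3)),(22,34),(.09,.135)); 
    Yc=Y[:,:2].mean(0); w=np.linalg.svd(Y[:,:2]-Yc,full_matrices=False)[2][0]; w*=-np.sign(w[0])
    t=(Y[:,:2]-Yc)@w
    print('handle',len(Y),Yc,np.degrees(np.arctan2(w[1],w[0])),t.min(),t.max(),Y[:,2].max(), np.percentile(t,[1,99]))
    for nm,hl,bx in (('red',(170,180),((.52,.57),(-.22,-.13))),('red2',(0,6),((.52,.57),(-.22,-.13))),('blue',(100,125),((.57,.64),(-.22,-.13)))):
        T=seg(c,bx,hl,(.118,.155)); 
        if len(T): print(nm,len(T)); 
        if len(T)>5:
            lab=T[:,1]> (T[:,1].min()+T[:,1].max())/2
            for k in (0,1): q=T[lab==k]; print(q.mean(0),q.max(0),q.min(0))
    m=(c['z_map']>0)&(P[...,2]>.12)&(P[...,2]<.165)&(P[...,0]>.56)&(P[...,0]<.62)&(P[...,1]>-.13)&(P[...,1]<-.06)
    print('post',m.sum(),P[m].mean(0),P[m].max(0),P[m].min(0)); v,u=np.where(m); print(u.mean(),v.mean())
E
```

```text
scene
block ((589.9366455078125, -178.75010681152344), (113.74656677246094, 153.89730834960938), 82.46077728271484) 0.11008774023052746 1154
handle 196 [ 0.43948758 -0.3342777 ] 160.7142420042429 -0.03603094316163461 0.036646055714865004 0.1307420774501986 [-0.0356753   0.03643942]
red2 65
[ 0.54783617 -0.188777    0.13733107] [ 0.55328436 -0.18618356  0.14796903] [ 0.54158175 -0.19406147  0.12033984]
[ 0.55281258 -0.15561345  0.13554238] [ 0.55986574 -0.15207678  0.14939879] [ 0.54549669 -0.16090702  0.118754  ]
blue 64
[ 0.60536073 -0.19780431  0.13618227] [ 0.61161721 -0.19414816  0.14846353] [ 0.59898629 -0.20186824  0.11873471]
[ 0.61178768 -0.16513053  0.13598076] [ 0.61732899 -0.16140275  0.14992944] [ 0.604823   -0.17039144  0.12103371]
post 82 [ 0.5917109  -0.09034254  0.14438056] [ 0.59856622 -0.0828319   0.16045378] [ 0.58028197 -0.09966219  0.12034548]
299.2439024390244 244.08536585365854
side
block ((586.1014404296875, -180.12078857421875), (116.2768325805664, 151.4764404296875), 85.37283325195312) 0.1100500271405352 1978
handle 502 [ 0.43484964 -0.338815  ] 162.53289430088358 -0.038000067369156953 0.03527709070294286 0.13064659767550757 [-0.03602975  0.03494896]
red 2
red2 176
[ 0.54094386 -0.19300884  0.13614467] [ 0.54981315 -0.18568599  0.14901446] [ 0.53364123 -0.19656834  0.11838885]
[ 0.54650617 -0.16010771  0.13625949] [ 0.55657002 -0.15434655  0.14853511] [ 0.53944675 -0.16355423  0.11822381]
blue 161
[ 0.59941321 -0.20245884  0.13636372] [ 0.60908355 -0.19634017  0.14882894] [ 0.59332454 -0.20593084  0.11986579]
[ 0.60606875 -0.16963845  0.13688862] [ 0.61770768 -0.16387868  0.14807627] [ 0.59834721 -0.17345245  0.11877034]
post 134 [ 0.587124   -0.0968431   0.14375193] [ 0.59739629 -0.08482913  0.15950491] [ 0.57938155 -0.1031404   0.12116138]
362.9776119402985 231.00746268656715
```

Run:
```python
from m import *
for n in ('scene','side'):
    c=load(n+'0'); P=cloud(c); H=hsv(c)
    w=(c['z_map']>0)&(H[...,1]<70)&(P[...,2]>.097)&(P[...,2]<.107)
    def line(x0,x1,y0,y1):
        m=w&(P[...,0]>x0)&(P[...,0]<x1)&(P[...,1]>y0)&(P[...,1]<y1); Q=P[m][:,:2].astype(np.float32)
        l=cv2.fitLine(Q,cv2.DIST_HUBER,0,.001,.001).ravel(); return np.degrees(np.arctan2(l[1],l[0])),l[2:],len(Q)
    print(n,'left',line(.63,.84,.01,.07),'right',line(.65,.80,-.28,-.22),'back',line(.8,.88,-.24,.01))
    m=(c['z_map']>0)&(H[...,1]>120)&(H[...,0]>20)&(H[...,0]<35)&(P[...,2]>.105)&(P[...,2]<.114)&(P[...,0]>.55)&(P[...,0]<.65)&(P[...,1]>-.13)&(P[...,1]<.06)
    Q=P[m][:,:2].astype(np.float32); l=cv2.fitLine(Q,cv2.DIST_HUBER,0,.001,.001).ravel(); print('gate',np.degrees(np.arctan2(l[1],l[0])),l,len(Q))
    # block faces: top pts rotated into bay frame yaw -8.5
    for a in (-7.5,-8.5,-9.5):
        A=np.radians(a); ex=np.array([np.cos(A),np.sin(A)]); ey=np.array([-np.sin(A),np.cos(A)])
        m=(c['z_map']>0)&(H[...,1]<60)&(P[...,2]>.107)&(P[...,2]<.114)&(P[...,0]>.5)&(P[...,0]<.66)&(P[...,1]>-.26)&(P[...,1]<-.14)
        B=P[m][:,:2]; print(a,'x',np.percentile(B@ex,[1,2,98,99]).round(4),'y',np.percentile(B@ey,[1,2,98,99]).round(4))
```

```text
scene left (np.float32(-8.74119), array([0.73812985, 0.04237424], dtype=float32), 389) right (np.float32(-9.296346), array([ 0.72430307, -0.25126216], dtype=float32), 242) back (np.float32(81.20776), array([ 0.84222865, -0.11056841], dtype=float32), 410)
gate 82.31674 [ 0.13369647  0.99102235  0.59889406 -0.03903368] 288
-7.5 x [0.5333 0.5344 0.6545 0.6552] y [-0.1552 -0.1538 -0.0681 -0.066 ]
-8.5 x [0.5353 0.5363 0.6563 0.657 ] y [-0.1446 -0.1434 -0.0574 -0.0551]
-9.5 x [0.5368 0.5383 0.658  0.6588] y [-0.1341 -0.133  -0.0468 -0.0442]
side left (np.float32(-8.546044), array([0.7546024, 0.03673  ], dtype=float32), 383) right (np.float32(-9.201277), array([ 0.72900146, -0.25373638], dtype=float32), 377) back (np.float32(80.876305), array([ 0.8414178 , -0.10102241], dtype=float32), 482)
gate 80.48543 [ 0.16529836  0.9862436   0.5961876  -0.04088303] 356
-7.5 x [0.533  0.5339 0.6532 0.6545] y [-0.1565 -0.1557 -0.0714 -0.0706]
-8.5 x [0.5349 0.5357 0.655  0.6566] y [-0.1458 -0.1451 -0.0614 -0.0601]
-9.5 x [0.5367 0.5373 0.6565 0.6583] y [-0.1354 -0.1348 -0.0511 -0.0495]
```

```bash
cat > go.py <<'E'
# usage: go.py x y z [heading]  -> total shift in tool axes (mm), turn (deg)
from h import *; import sys
s=observe(); M=R.from_rotvec(s['tool_rot']).as_matrix()
h=np.degrees(np.arctan2(M[1,0],M[0,0]))
print('t',round(s['time_s'],2),'pos',s['tool_pos'].round(4),'head',h.round(2),'F',s['wrist_force'].round(1),'op',round(s['opening'],4),'j',s['joint_pos'].round(2))
if len(sys.argv)>3:
    p=np.array(list(map(float,sys.argv[1:4]))); print('shift xyz',((p-s['tool_pos'])@M*1000).round(1), 'turn',None if len(sys.argv)<5 else round(h-float(sys.argv[4]),2))
E
python3 - <<'E'
from m import *
for n in ('scene','side'):
    c=load(n+'0'); P=cloud(c); 
    m=(c['z_map']>0)&(P[...,2]>.12)&(P[...,2]<.5)&(P[...,0]>.15)&(P[...,0]<1)&(P[...,1]>.1)&(P[...,1]<1.0)
    Q=P[m]; print(n,len(Q),Q.min(0),Q.max(0)); 
    k=np.histogramdd(Q,bins=[np.arange(.15,1.01,.1),np.arange(.1,1.01,.1),[.12,.2,.3,.5]])[0]
    for i in np.argwhere(k>20): print(.15+.1*i[0],.1+.1*i[1],i[2],k[tuple(i)])
    # pipe: brass points low
    H=hsv(c); m=(c['z_map']>0)&(H[...,0]>14)&(H[...,0]<28)&(H[...,1]>80)&(P[...,2]>.055)&(P[...,2]<.074)&(P[...,0]>.39)&(P[...,0]<.58)&(P[...,1]>-.40)&(P[...,1]<-.33)
    Q=P[m][:,:2].astype(np.float32); l=cv2.fitLine(Q,cv2.DIST_HUBER,0,.001,.001).ravel(); print('pipe',np.degrees(np.arctan2(l[1],l[0])),l,len(Q),Q.min(0),Q.max(0))
E
python3 go.py .58 .25 .25 71.6
```

```text
scene 3292 [0.2007625  0.534146   0.12027223] [0.69422374 0.7235354  0.3381612 ]
0.15 0.5 1 110.0
0.15 0.5 2 270.0
0.55 0.6 1 1996.0
0.55 0.7000000000000001 1 309.0
0.65 0.6 0 150.0
0.65 0.6 1 430.0
pipe -4.4698286 [ 0.9969585  -0.07793412  0.47776866 -0.34325996] 240 [ 0.402042  -0.3724479] [ 0.5645717  -0.33010375]
side 5863 [0.15854866 0.53162243 0.12003098] [0.73695678 0.78092187 0.45833464]
0.15 0.5 1 262.0
0.15 0.5 2 1332.0
0.15 0.6 1 99.0
0.15 0.6 2 900.0
0.25 0.6 1 32.0
0.25 0.6 2 344.0
0.25 0.7000000000000001 2 69.0
0.55 0.6 0 412.0
0.55 0.6 1 788.0
0.55 0.7000000000000001 0 35.0
0.55 0.7000000000000001 1 152.0
0.65 0.6 0 682.0
0.65 0.6 1 563.0
0.65 0.7000000000000001 1 177.0
pipe -5.3290267 [ 0.99567777 -0.09287503  0.47670037 -0.3567981 ] 662 [ 0.40244752 -0.37227482] [ 0.5628772  -0.33355045]
t 0.15 pos [0.2236 0.6364 0.198 ] head 70.65 F [ 0.9 -0.1  0.7] op 0.0872 j [-1.26  0.47 -0.05  1.53  0.02  1.14 -0.08]
shift xyz [-246.5  -51.7 -464.4] turn -0.95
```

```bash
python3 go.py .5 .25 .25 71.6; python3 -m jog '[[[-1,-28,-5,-39,-1],[-1,-28,-5,-39,0],[-1,-28,-5,-39,0],[-1,-28,-5,-39,0],[-1,-28,-5,-39,0],[-1,-28,-5,-39,0],[-1,-28,-6,-39,0],[-1,-28,-6,-39,0],[-1,-25,-6,-38,0],[-1,-25,-4,-38,0],[-1,0,0,0,0]]]'; python3 go.py .47 -.25 .23 71.6
```

```text
t 0.15 pos [0.2236 0.6364 0.198 ] head 70.65 F [ 0.9 -0.1  0.7] op 0.0872 j [-1.26  0.47 -0.05  1.53  0.02  1.14 -0.08]
shift xyz [-273.   -51.6 -388.9] turn -0.95
time_s: 1.25
tool_pos: [0.5097, 0.2466, 0.2514]
tool_rot: [-1.353, -0.962, 0.96]
wrist_force: [-0.5, 0.3, -0.2]
opening: 0.0872
t 1.25 pos [0.5097 0.2466 0.2514] head 70.94 F [-0.5  0.3 -0.2] op 0.0872 j [-0.65  0.24  0.14  1.74 -0.03  1.16  0.75]
shift xyz [-482.3   22.7 -124.6] turn -0.66
```

```bash
python3 -m jog '[[[-1,-44,2,-11,-0.6],[-1,-44,2,-11,0],[-1,-44,2,-11,0],[-1,-44,2,-11,0],[-1,-44,2,-11,0],[-1,-44,2,-11,0],[-1,-44,2,-12,0],[-1,-44,2,-12,0],[-1,-44,2,-12,0],[-1,-44,2,-12,0],[-1,-42,2,-11,0],[-1,0,0,0,0]]]'; python3 go.py .4253 -.3326 .20 71.6
```

```text
time_s: 2.45
tool_pos: [0.4744, -0.2495, 0.2286]
tool_rot: [-1.346, -0.968, 0.973]
wrist_force: [0.3, -0.2, 0.3]
opening: 0.0867
t 2.45 pos [ 0.4744 -0.2495  0.2286] head 71.66 F [ 0.3 -0.2  0.3] op 0.0867 j [-0.    0.22  0.48  1.85 -0.11  1.1   1.77]
shift xyz [-94.3  28.9  20.5] turn 0.06
```

```bash
python3 -m jog '[[[-1,-32,10,7,0],[-1,-31,10,7,0],[-1,-31,9,6.5,0],[-1,0,0,0,0],[-1,0,0,0,0]]]'; python3 go.py .4253 -.3326 .101 71.6
python3 - <<'E'
from h import *
snap('wrist','w1'); snap('side','s1')
E
```

```text
time_s: 2.95
tool_pos: [0.4283, -0.3255, 0.1993]
tool_rot: [-1.339, -0.977, 0.977]
wrist_force: [0.6, 1.4, -0.1]
opening: 0.0872
t 2.95 pos [ 0.4283 -0.3255  0.1993] head 72.21 F [ 0.6  1.4 -0.1] op 0.0872 j [ 0.14  0.26  0.52  1.88 -0.15  1.04  1.99]
shift xyz [-7.7 98.3  0.6] turn 0.61
```

View pics/w1.png

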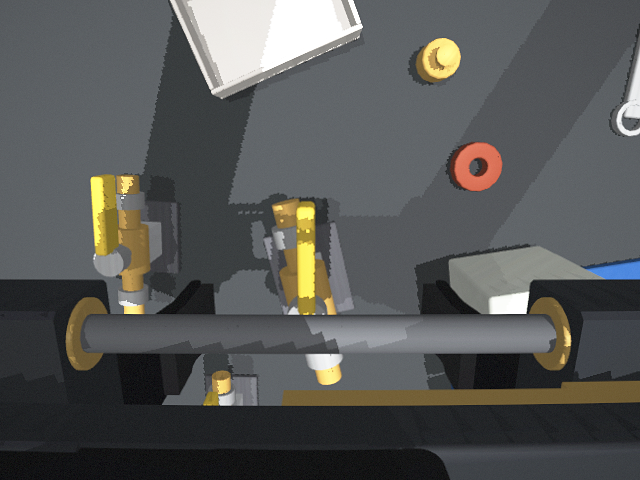

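View pics/s1.png

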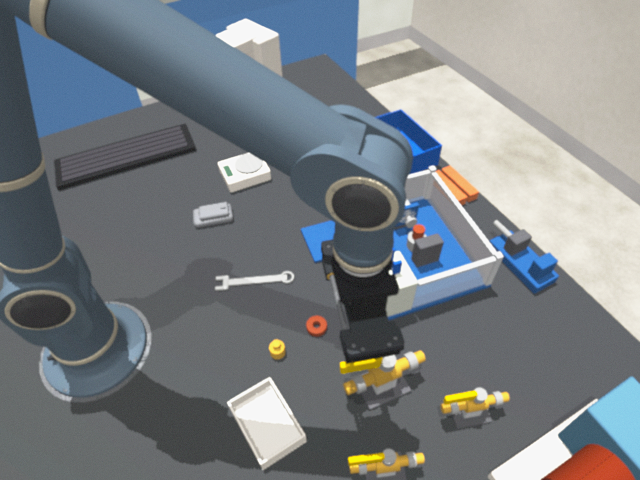

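```bash
python3 -m jog '[[[-1,-4,30,0,0.6],[-1,-3,34,0.5,0],[-1,-1,34,0,0],[-1,0,0,0,0]]]'; python3 go.py .4253 -.3326 .101 71.6
```

```text
time_s: 3.45
tool_pos: [0.4238, -0.3301, 0.0981]
tool_rot: [-1.334, -0.968, 0.973]
wrist_force: [0.3, 0.6, -0.1]
opening: 0.0875
t 3.45 pos [ 0.4238 -0.3301  0.0981] head 71.79 F [ 0.3  0.6 -0.1] op 0.0875 j [ 0.2   0.39  0.49  1.98 -0.24  0.84  2.07]
shift xyz [-1.9 -2.9 -2.2] turn 0.19
```

```bash
python3 -m jog '[[[0,-1.5,-3,-1.5,0.2],[0.5,0,0,0,0],[1,0,0,0,0],[1,0,0,0,0],[1,0,0,0,0],[1,0,0,0,0]]]'; python3 go.py .4253 -.3326 .101 71.6
```

```text
time_s: 4.05
tool_pos: [0.4265, -0.3356, 0.105]
tool_rot: [-1.346, -0.968, 0.967]
wrist_force: [0.4, -0.0, -0.4]
opening: 0.0469
t 4.05 pos [ 0.4265 -0.3356  0.105 ] head 71.45 F [ 0.4 -0.  -0.4] op 0.0469 j [ 0.2   0.39  0.49  1.97 -0.24  0.84  2.07]
shift xyz [2.5 4.  2.1] turn -0.15
```

```bash
python3 -m jog '[[[1,0,0,0,0],[1,0,0,0,0],[1,0,0,0,0],[1,0,0,0,0],[1,0,0,0,0],[1,0,0,0,0]]]'; for i in 1 2; do python3 go.py .4253 -.3326 .101 71.6; done
```

```text
time_s: 4.65
tool_pos: [0.4264, -0.3356, 0.1046]
tool_rot: [-1.345, -0.967, 0.967]
wrist_force: [0.0, -0.4, -0.5]
opening: 0.0027
t 4.65 pos [ 0.4264 -0.3356  0.1046] head 71.44 F [ 0.  -0.4 -0.5] op 0.0027 j [ 0.2   0.39  0.49  1.97 -0.24  0.84  2.07]
shift xyz [2.5 3.6 1.9] turn -0.16
t 4.65 pos [ 0.4264 -0.3356  0.1046] head 71.44 F [ 0.  -0.4 -0.5] op 0.0027 j [ 0.2   0.39  0.49  1.97 -0.24  0.84  2.07]
shift xyz [2.5 3.6 1.9] turn -0.16
```

Run:
```python
from h import *
snap('wrist','w2'); snap('scene','c2')
c=snap('side','s2'); cv2.imwrite('pics/s2c.png',cv2.resize(c['frame'][280:460,280:520,::-1],None,fx=3,fy=3))
```

```text
(no output)
```

View pics/w2.png

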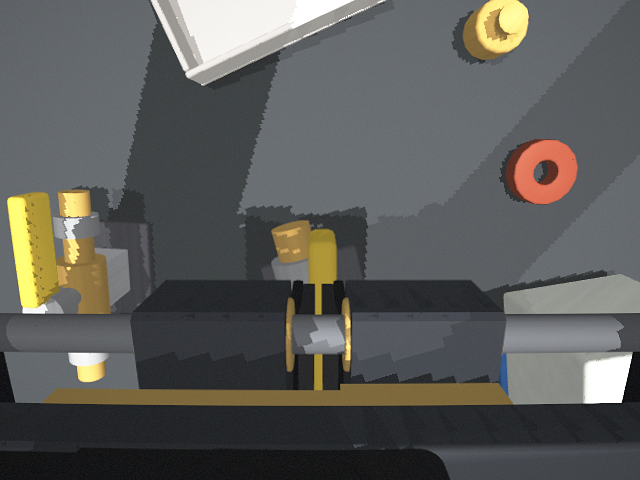

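View pics/s2c.png

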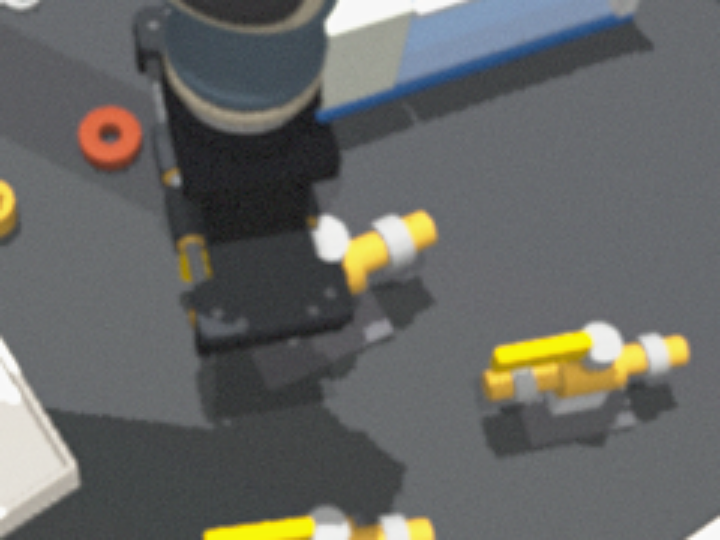

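View pics/c2.png

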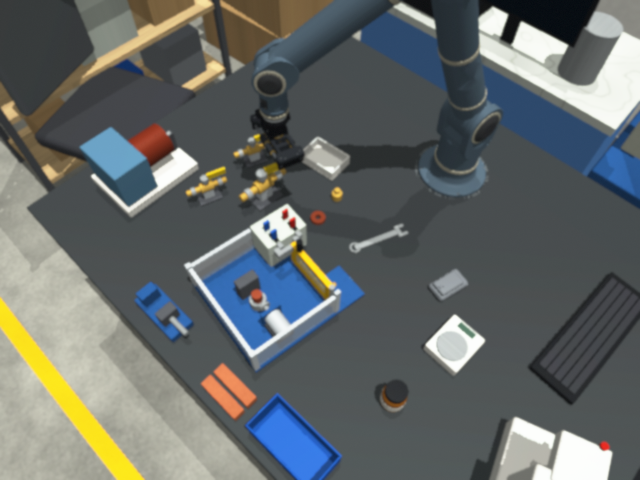

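```bash
python3 - <<'E'
from h import *
c=load('w2'); P=cloud(c)
for v,u in [(240,322),(260,322),(275,320),(300,318),(340,318),(375,318),(370,302),(370,336),(290,303),(290,332),(285,322)]:
    print(v,u,c['frame'][v,u],c['z_map'][v,u].round(3),P[v,u].round(4))
cv2.imwrite('pics/w2c.png',cv2.resize(c['frame'][210:410,240:400,::-1],None,fx=4,fy=3))
E
python3 -m jog '[[[1,0,0,0,0],[1,0,0,0,0]]]'
```

```text
240 322 [150 128  47] 0.174 [ 0.402  -0.325   0.1227]
260 322 [176 151  57] 0.172 [ 0.4089 -0.3274  0.1275]
275 320 [172 149  53] 0.173 [ 0.4147 -0.3302  0.1278]
300 318 [175 150  55] 0.176 [ 0.4252 -0.3346  0.1274]
340 318 [168 172 177] 0.082 [ 0.3986 -0.3256  0.2169]
375 318 [174 149  55] 0.187 [ 0.4601 -0.3463  0.1261]
370 302 [42 41 43] 0.125 [ 0.4249 -0.3395  0.18  ]
370 336 [42 41 43] 0.128 [ 0.4295 -0.3301  0.1777]
290 303 [29 30 32] 0.164 [ 0.4153 -0.3375  0.1378]
290 332 [32 31 31] 0.165 [ 0.4194 -0.3268  0.1366]
285 322 [42 42 35] 0.17 [ 0.418  -0.3304  0.1311]
time_s: 5.0
tool_pos: [0.4264, -0.3356, 0.1047]
tool_rot: [-1.345, -0.967, 0.967]
wrist_force: [0.5, 0.1, -0.0]
opening: 0.0006
```

View pics/w2c.png

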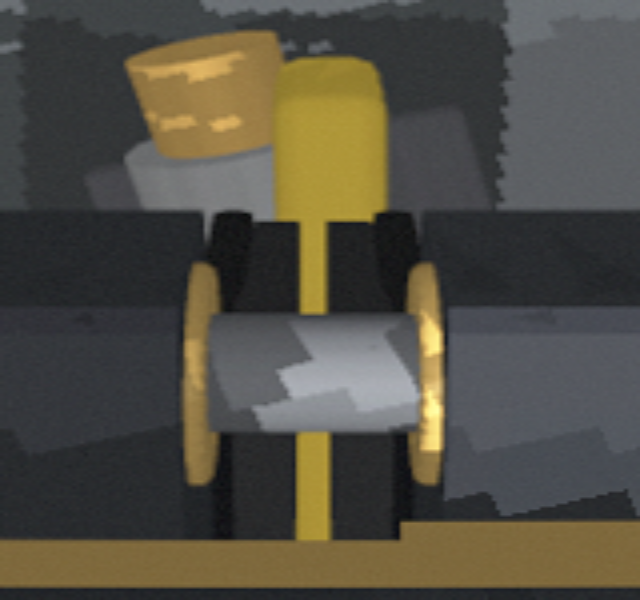

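```bash
cat >> h.py <<'E'
def proj(c,p):
    q=(np.asarray(p)-c['eye'])@R.from_rotvec(c['rotation']).as_matrix()
    x=q[0]/-q[2]; y=-q[1]/-q[2]; s=1+c['k1']*(x*x+y*y)
    return c['cx']+c['fx']*x*s, c['cy']+c['fy']*y*s, -q[2]
E
python3 - <<'E'
from h import *
c=load('w2'); s=observe(); M=R.from_rotvec(s['tool_rot']).as_matrix(); print(c['eye'],s['tool_pos'],(c['eye']-s['tool_pos'])@M)
for n,d in (('tcp',[0,0,0]),('tip+z',[0,.008,.0095]),('tip',[0,.008,0]),('tip-z',[0,.008,-.0095]),('grasp',[0,-.011,0]),('up40 +z',[0,-.04,.0095])):
    print(n,proj(c,s['tool_pos']+M@np.array(d)))
P=cloud(c)
for u in (303,332):
  for v in range(278,312,3): print(u,v,P[v,u].round(3),c['z_map'][v,u].round(3))
E
```

```text
[ 0.36150305 -0.31310409  0.29181805] [ 0.42639299 -0.33557505  0.10469973] [ 0.00066716 -0.18711725  0.06867026]
tcp (np.float64(316.8688441522809), np.float64(284.69404951614206), np.float64(0.19837471875409154))
tip+z (np.float64(316.91830118347525), np.float64(260.78627357561743), np.float64(0.2037278955801619))
tip (np.float64(316.92427053163567), np.float64(279.1171690471912), np.float64(0.20611749557885511))
tip-z (np.float64(316.93021882722456), np.float64(297.01422585925224), np.float64(0.20850709557754835))
grasp (np.float64(316.78521027524266), np.float64(293.1104458930978), np.float64(0.18772840062004162))
up40 +z (np.float64(316.49711059279787), np.float64(297.58235178000444), np.float64(0.15727123463158038))
303 278 [ 0.43  -0.345  0.078] 0.226
303 281 [ 0.431 -0.345  0.077] 0.227
303 284 [ 0.416 -0.338  0.129] 0.172
303 287 [ 0.416 -0.338  0.133] 0.169
303 290 [ 0.415 -0.338  0.138] 0.164
303 293 [ 0.416 -0.338  0.14 ] 0.162
303 296 [ 0.416 -0.337  0.143] 0.159
303 299 [ 0.416 -0.337  0.146] 0.156
303 302 [ 0.416 -0.337  0.149] 0.153
303 305 [ 0.416 -0.337  0.152] 0.15
303 308 [ 0.416 -0.337  0.154] 0.148
303 311 [ 0.415 -0.337  0.158] 0.144
332 278 [ 0.418 -0.326  0.126] 0.175
332 281 [ 0.419 -0.326  0.127] 0.174
332 284 [ 0.419 -0.327  0.13 ] 0.172
332 287 [ 0.419 -0.327  0.134] 0.168
332 290 [ 0.419 -0.327  0.137] 0.165
332 293 [ 0.42  -0.327  0.139] 0.163
332 296 [ 0.419 -0.327  0.143] 0.159
332 299 [ 0.419 -0.327  0.147] 0.154
332 302 [ 0.419 -0.327  0.149] 0.153
332 305 [ 0.419 -0.327  0.151] 0.151
332 308 [ 0.419 -0.327  0.156] 0.146
332 311 [ 0.42  -0.327  0.156] 0.146
```

Run:
```python
from h import *
for f in ('wrist0','w1'):
    c=load(f); P=cloud(c)
    for u in (185,205,212,430,445):
        for v in (281,284,288,292,300,310,360,380): print(f,u,v,P[v,u].round(3),c['z_map'][v,u].round(3))
cv2.imwrite('pics/x.png',cv2.resize(load('w1')['frame'][260:410,120:480,::-1],None,fx=2,fy=3))
```

```text
wrist0 185 281 [0.245 0.491 0.002] 0.406
wrist0 185 284 [0.248 0.489 0.002] 0.407
wrist0 185 288 [0.196 0.592 0.233] 0.162
wrist0 185 292 [0.196 0.593 0.237] 0.157
wrist0 185 300 [0.197 0.595 0.244] 0.151
wrist0 185 310 [0.199 0.596 0.251] 0.145
wrist0 185 360 [0.212 0.595 0.263] 0.136
wrist0 185 380 [0.217 0.593 0.266] 0.135
wrist0 205 281 [0.252 0.509 0.001] 0.406
wrist0 205 284 [0.199 0.597 0.225] 0.17
wrist0 205 288 [0.199 0.597 0.229] 0.166
wrist0 205 292 [0.2   0.598 0.233] 0.162
wrist0 205 300 [0.202 0.599 0.237] 0.158
wrist0 205 310 [0.206 0.597 0.236] 0.16
wrist0 205 360 [0.331 0.474 0.001] 0.429
wrist0 205 380 [0.353 0.465 0.001] 0.434
wrist0 212 281 [0.254 0.515 0.001] 0.407
wrist0 212 284 [0.2   0.599 0.225] 0.17
wrist0 212 288 [0.201 0.599 0.225] 0.17
wrist0 212 292 [0.202 0.599 0.227] 0.168
wrist0 212 300 [0.206 0.597 0.226] 0.171
wrist0 212 310 [0.21  0.596 0.228] 0.17
wrist0 212 360 [0.333 0.482 0.002] 0.427
wrist0 212 380 [0.355 0.472 0.002] 0.433
wrist0 430 281 [0.325 0.717 0.001] 0.406
wrist0 430 284 [0.23  0.684 0.224] 0.171
wrist0 430 288 [0.229 0.683 0.228] 0.16
[... 1425 characters left out ...]
3 -0.477  0.002] 0.428
w1 212 380 [ 0.538 -0.462  0.053] 0.376
w1 430 281 [ 0.528 -0.241  0.001] 0.408
w1 430 284 [ 0.433 -0.278  0.226] 0.17
w1 430 288 [ 0.433 -0.279  0.231] 0.165
w1 430 292 [ 0.433 -0.28   0.235] 0.162
w1 430 300 [ 0.435 -0.282  0.237] 0.16
w1 430 310 [ 0.439 -0.282  0.237] 0.162
w1 430 360 [ 0.612 -0.262  0.001] 0.429
w1 430 380 [ 0.635 -0.267  0.001] 0.435
w1 445 281 [ 0.433 -0.272  0.226] 0.169
w1 445 284 [ 0.433 -0.273  0.23 ] 0.166
w1 445 288 [ 0.433 -0.274  0.234] 0.162
w1 445 292 [ 0.433 -0.276  0.238] 0.158
w1 445 300 [ 0.434 -0.277  0.243] 0.154
w1 445 310 [ 0.433 -0.28   0.252] 0.145
w1 445 360 [ 0.448 -0.285  0.258] 0.143
w1 445 380 [ 0.64  -0.252  0.001] 0.435
```

View pics/x.png

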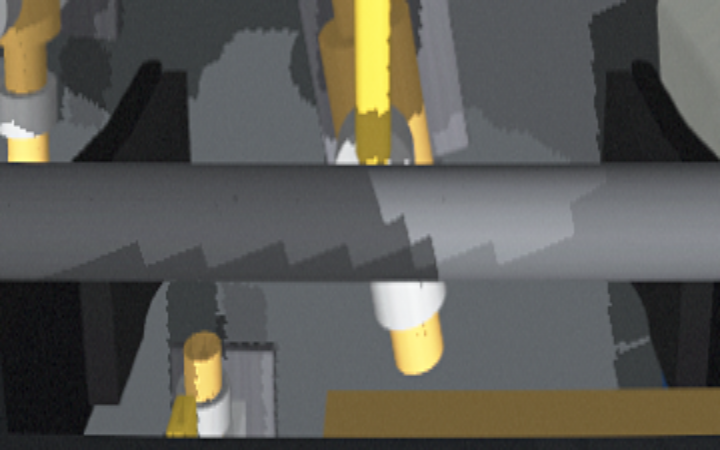

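Run:
```python
from h import *
for f,tp in (('w2',.1047),('wrist0',.198)):
    c=load(f); P=cloud(c)
    for u in (30,100,160,220,280,300,318,420,480,600):
        print(f,u,[(v,(P[v,u][2]-tp).round(3)) for v in (283,300,320,360,385,397,410,440,470) if 0<c['z_map'][v,u]<.2])
```

```text
w2 30 [(320, np.float64(0.111)), (410, np.float64(0.13)), (440, np.float64(0.137)), (470, np.float64(0.141))]
w2 100 [(320, np.float64(0.112)), (397, np.float64(0.124)), (410, np.float64(0.129)), (470, np.float64(0.141))]
w2 160 [(300, np.float64(0.112)), (320, np.float64(0.119)), (360, np.float64(0.118)), (385, np.float64(0.119)), (397, np.float64(0.122)), (410, np.float64(0.13)), (440, np.float64(0.135)), (470, np.float64(0.141))]
w2 220 [(283, np.float64(0.102)), (300, np.float64(0.112)), (320, np.float64(0.119)), (360, np.float64(0.119)), (385, np.float64(0.119)), (397, np.float64(0.124)), (410, np.float64(0.129)), (440, np.float64(0.136)), (470, np.float64(0.142))]
w2 280 [(283, np.float64(0.102)), (300, np.float64(0.111)), (320, np.float64(0.118)), (360, np.float64(0.118)), (385, np.float64(0.118)), (397, np.float64(0.122)), (410, np.float64(0.13)), (440, np.float64(0.136)), (470, np.float64(0.142))]
w2 300 [(283, np.float64(0.028)), (300, np.float64(0.047)), (320, np.float64(0.11)), (360, np.float64(0.075)), (385, np.float64(0.074)), (397, np.float64(0.123)), (410, np.float64(
[... 1940 characters left out ...]
np.float64(0.11)), (397, np.float64(0.122)), (410, np.float64(0.129)), (440, np.float64(0.135)), (470, np.float64(0.142))]
wrist0 420 [(320, np.float64(0.11)), (397, np.float64(0.124)), (410, np.float64(0.129)), (440, np.float64(0.136)), (470, np.float64(0.142))]
wrist0 480 [(320, np.float64(0.109)), (360, np.float64(0.077)), (385, np.float64(0.079)), (397, np.float64(0.123)), (410, np.float64(0.13)), (440, np.float64(0.136)), (470, np.float64(0.137))]
wrist0 600 [(283, np.float64(0.103)), (300, np.float64(0.112)), (320, np.float64(0.117)), (360, np.float64(0.119)), (385, np.float64(0.12)), (397, np.float64(0.123)), (410, np.float64(0.13)), (440, np.float64(0.136)), (470, np.float64(0.138))]
```

```bash
python3 -m jog '[[[-1,0,-1,0,0],[-1,0,0,0,0],[-1,0,0,0,0],[-1,0,0,0,0],[-1,0,0,0,0],[-1,0,0,0,0],[-1,0,0,0,0],[-1,0,0,0,0]]]'; python3 go.py .4253 -.3326 .069 71.6
```

```text
time_s: 5.8
tool_pos: [0.4264, -0.3356, 0.1057]
tool_rot: [-1.345, -0.967, 0.967]
wrist_force: [0.4, 0.3, -0.0]
opening: 0.0567
t 5.8 pos [ 0.4264 -0.3356  0.1057] head 71.45 F [ 0.4  0.3 -0. ] op 0.0567 j [ 0.2   0.38  0.49  1.97 -0.24  0.84  2.07]
shift xyz [ 2.5 36.7  1.9] turn -0.15
```

```bash
python3 -m jog '[[[-1,2,10,1,0],[-1,0,13,0,0],[-1,0,13,0,0],[0.5,0,0,0,0],[1,0,0,0,0],[1,0,0,0,0],[1,0,0,0,0],[1,0,0,0,0],[1,0,0,0,0],[1,0,0,0,0],[1,0,0,0,0],[1,0,0,0,0]]]'; python3 go.py .4253 -.3326 .069 71.6
```

```text
time_s: 7.0
tool_pos: [0.4261, -0.3333, 0.0697]
tool_rot: [-1.345, -0.968, 0.967]
wrist_force: [0.0, 0.7, -0.7]
opening: 0.0229
t 7.0 pos [ 0.4261 -0.3333  0.0697] head 71.45 F [ 0.   0.7 -0.7] op 0.0229 j [ 0.22  0.43  0.47  2.   -0.28  0.77  2.1 ]
shift xyz [0.4 0.7 1. ] turn -0.15
```

```bash
python3 -m jog '[[[1,0,0,0,0],[1,0,0,0,0],[1,0,0,0,0],[1,4.4,0,-0.2,4.25],[1,4.4,0,-0.2,4.25],[1,4.4,0,-0.2,4.25],[1,4.4,0,-0.2,4.25],[1,0,0,0,0]]]'; python3 go.py
```

```text
time_s: 7.8
tool_pos: [0.4342, -0.3169, 0.0697]
tool_rot: [-1.439, -0.741, 0.742]
wrist_force: [-1.2, 1.8, 2.0]
opening: 0.012
t 7.8 pos [ 0.4342 -0.3169  0.0697] head 54.48 F [-1.2  1.8  2. ] op 0.012 j [ 0.13  0.44  0.54  2.01 -0.32  0.78  1.81]
```

```bash
python3 -m jog '[[[1,6.6,0,-0.4,6.4],[1,6.6,0,-0.4,6.4],[1,6.6,0,-0.4,6.4],[1,6.6,0,-0.4,6.4],[1,6.6,0,-0.4,6.4],[1,6.6,0,-0.4,6.4],[1,6.6,0,-0.4,6.4],[1,6.6,0,-0.4,6.4],[1,4.4,0,-0.2,4.25],[1,0,0,0,0]]]'; python3 go.py
```

```text
time_s: 8.8
tool_pos: [0.4838, -0.2919, 0.0697]
tool_rot: [-1.568, 0.014, -0.013]
wrist_force: [-0.5, 4.0, 4.9]
opening: 0.0121
t 8.8 pos [ 0.4838 -0.2919  0.0697] head -0.97 F [-0.5  4.   4.9] op 0.0121 j [-0.11  0.55  0.79  1.95 -0.51  0.85  0.94]
```

```bash
python3 -m jog '[[[1,2.5,0,-0.1,2.5],[1,2.5,0,-0.1,2.5],[1,0,0,0,0]]]'; python3 go.py;  python3 -m jog '[[[1,2,0,0,2],[1,0,0,0,0]]]'; python3 go.py
```

```text
time_s: 9.1
tool_pos: [0.4876, -0.292, 0.0697]
tool_rot: [-1.566, 0.082, -0.078]
wrist_force: [-2.7, 4.6, 6.3]
opening: 0.0115
t 9.1 pos [ 0.4876 -0.292   0.0697] head -5.84 F [-2.7  4.6  6.3] op 0.0115 j [-0.12  0.56  0.81  1.95 -0.53  0.87  0.87]
time_s: 9.3
tool_pos: [0.4876, -0.2921, 0.0696]
tool_rot: [-1.563, 0.112, -0.102]
wrist_force: [-7.2, 5.0, 10.3]
opening: 0.0119
t 9.3 pos [ 0.4876 -0.2921  0.0696] head -7.81 F [-7.2  5.  10.3] op 0.0119 j [-0.13  0.57  0.82  1.94 -0.54  0.87  0.84]
```

```bash
python3 -m jog '[[[1,2,0,0,0],[1,0,0,0,0],[0,-3,0,0,0],[-1,0,0,0,0],[-1,0,0,0,0],[-1,0,0,0,0],[-1,0,0,0,0],[-1,0,0,0,0]]]'; python3 go.py;  python3 -m jog '[[[-1,0,-20,0,0],[-1,0,-20,0,0],[-1,0,-20,0,0],[-1,0,-20,0,0],[-1,0,0,0,0]]]'; python3 go.py
python3 - <<'E'
from h import *
c=snap('wrist','w3'); snap('side','s3')
E
```

```text
time_s: 10.1
tool_pos: [0.4897, -0.2938, 0.0697]
tool_rot: [-1.568, 0.109, -0.11]
wrist_force: [-0.6, -0.4, 0.3]
opening: 0.0523
t 10.1 pos [ 0.4897 -0.2938  0.0697] head -7.99 F [-0.6 -0.4  0.3] op 0.0523 j [-0.13  0.57  0.82  1.94 -0.54  0.86  0.84]
time_s: 10.6
tool_pos: [0.491, -0.2951, 0.1521]
tool_rot: [-1.57, 0.106, -0.114]
wrist_force: [0.9, 0.4, -0.1]
opening: 0.0852
t 10.6 pos [ 0.491  -0.2951  0.1521] head -8.0 F [ 0.9  0.4 -0.1] op 0.0852 j [-0.2   0.47  0.91  1.87 -0.43  1.01  0.75]
```

View pics/w3.png

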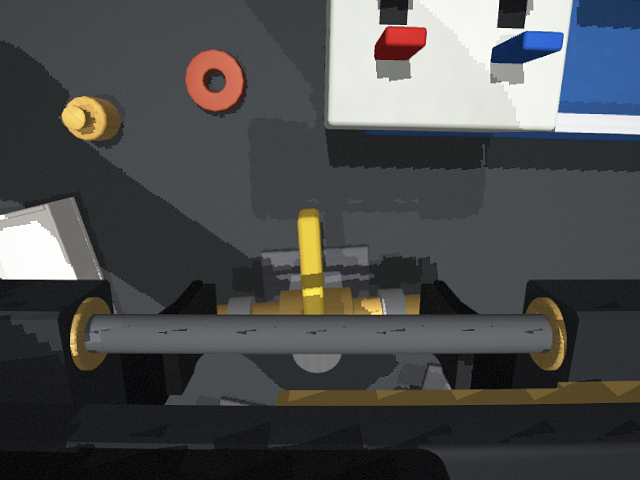

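View pics/s3.png

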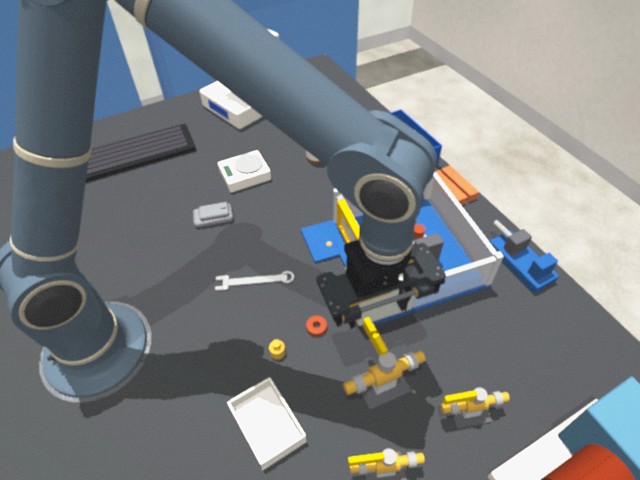

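```bash
python3 - <<'E'
from m import *
for f in ('w3','s3'):
    c=load(f); Y=seg(c,((.44,.54),(-.37,-.24)),(22,34),(.09,.135)); Yc=Y[:,:2].mean(0); w=np.linalg.svd(Y[:,:2]-Yc,full_matrices=False)[2][0]; w*=np.sign(w[1]); print(len(Y),Yc,np.degrees(np.arctan2(w[1],w[0])))
    P=cloud(c);H=hsv(c); m=(c['z_map']>0)&(H[...,0]>14)&(H[...,0]<28)&(H[...,1]>80)&(P[...,2]>.055)&(P[...,2]<.074)&(P[...,0]>.39)&(P[...,0]<.58)&(P[...,1]>-.40)&(P[...,1]<-.33)
    Q=P[m][:,:2].astype(np.float32); l=cv2.fitLine(Q,cv2.DIST_HUBER,0,.001,.001).ravel(); print('pipe',np.degrees(np.arctan2(l[1],l[0])),len(Q))
c=load('w3')
for nm,hl,bx in (('red',(0,6),((.52,.57),(-.23,-.13))),('blue',(100,125),((.57,.64),(-.23,-.13)))):
    T=seg(c,bx,hl,(.143,.155)); print(nm,len(T),T.mean(0),T.min(0),T.max(0))
E
python3 go.py .5452 -.1815 .20 81
```

```text
2271 [ 0.48770193 -0.29112143] 85.26536111744463
pipe -6.4896894 1892
375 [ 0.48464595 -0.3058834 ] 85.73225429098153
pipe -5.4869223 671
red 853 [ 0.54318715 -0.19079847  0.14675757] [ 0.53432223 -0.1957626   0.14300963] [ 0.55267472 -0.18531287  0.14932637]
blue 850 [ 0.60165091 -0.19997737  0.14666903] [ 0.59315807 -0.20465014  0.14312051] [ 0.61180227 -0.19513448  0.1491417 ]
t 10.7 pos [ 0.4896 -0.2935  0.1495] head -7.98 F [ 0.7 -0.5 -1. ] op 0.0864 j [-0.2   0.47  0.91  1.88 -0.43  1.01  0.75]
shift xyz [ 39.5 -50.4 118.6] turn -88.98
```

```bash
python3 -m jog '[[[-1,0,-25,0,0],[-1,13,-25,39,0],[-1,13,0,39,0],[-1,13,0,39,0],[-1,0,0,0,0]]]';  python3 -m jog '[[[-1,0,0,0,8.3],[-1,0,0,0,8.3],[-1,0,0,0,8.3],[-1,0,0,0,8.3],[-1,0,0,0,8.3],[-1,0,0,0,8.3],[-1,0,0,0,8.3],[-1,0,0,0,8.3],[-1,0,0,0,8.3],[-1,0,0,0,8.3],[-1,0,0,0,8],[-1,0,0,0,0]]]'; python3 go.py .5447 -.1817 .20 -99
```

```text
time_s: 11.2
tool_pos: [0.5473, -0.1757, 0.1976]
tool_rot: [-1.565, 0.102, -0.099]
wrist_force: [-0.1, 0.2, -0.6]
opening: 0.087
time_s: 12.4
tool_pos: [0.5437, -0.1833, 0.1984]
tool_rot: [-1.132, 1.326, -1.323]
wrist_force: [0.5, 0.4, -0.6]
opening: 0.087
t 12.4 pos [ 0.5437 -0.1833  0.1984] head -99.02 F [ 0.5  0.4 -0.6] op 0.087 j [-0.61  0.57  1.26  1.82 -0.59  1.19 -0.89]
shift xyz [-1.8 -1.6  0.8] turn -0.02
```

Run:
```python
from m import *
c=snap('wrist','w4'); s=observe()
for nm,hl,bx in (('red',(0,6),((.52,.57),(-.23,-.13))),('blue',(100,125),((.57,.64),(-.23,-.13)))):
    T=seg(c,bx,hl,(.141,.155)); 
    y=T[:,1]; th=(y.min()+y.max())/2
    for k in (y>th,y<=th): print(nm,k.sum(),T[k].mean(0),T[k].min(0),T[k].max(0)) if k.sum() else 0
```

```text
red 387 [ 0.54993746 -0.15778144  0.1466873 ] [ 0.54041638 -0.16208163  0.14103417] [ 0.55804516 -0.15301183  0.14902711]
red 373 [ 0.54477949 -0.1905163   0.14696046] [ 0.53524641 -0.1951948   0.14111613] [ 0.55298797 -0.1857849   0.14900501]
blue 454 [ 0.60835391 -0.16681034  0.1469408 ] [ 0.59937734 -0.1714379   0.14101136] [ 0.61701748 -0.16193151  0.1491932 ]
blue 436 [ 0.60309745 -0.19961234  0.14712673] [ 0.59407382 -0.20434702  0.14504623] [ 0.61183147 -0.19499816  0.14964945]
```

View pics/w4.png

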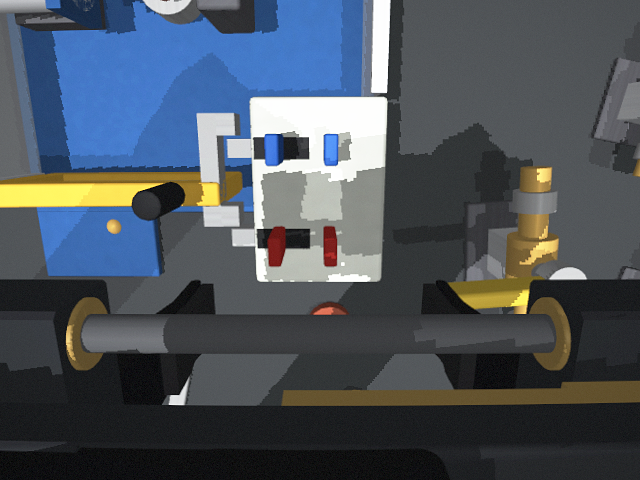

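```bash
python3 go.py .5456 -.1817 .0905 -99; python3 -m jog '[[[-1,-2,25,-1.4,0],[-1,0,28,0,0],[-1,0,28,0,0],[-1,0,24,0,0],[-1,0,0,0,0]]]';  python3 go.py .5456 -.1817 .0905 -99
```

```text
t 12.45 pos [ 0.5438 -0.1833  0.1986] head -98.87 F [ 0.3 -0.5 -0.8] op 0.0869 j [-0.61  0.57  1.26  1.82 -0.59  1.19 -0.89]
shift xyz [ -1.9 108.1   1.8] turn 0.13
time_s: 12.95
tool_pos: [0.5409, -0.1799, 0.0915]
tool_rot: [-1.136, 1.328, -1.318]
wrist_force: [0.2, 0.7, -0.7]
opening: 0.0871
t 12.95 pos [ 0.5409 -0.1799  0.0915] head -98.88 F [ 0.2  0.7 -0.7] op 0.0871 j [-0.52  0.68  1.12  1.93 -0.72  1.02 -0.79]
shift xyz [1.1 1.  4.9] turn 0.12
```

```bash
python3 -m jog '[[[0,1.2,1,4.8,0],[1,0,0,0,0],[1,0,0,0,0],[1,0,0,0,0],[1,0,0,0,0],[1,0,0,0,0],[1,0,0,0,0],[1,0,0,0,0],[1,0,0,0,0],[1,0,0,0,0]]]';  python3 go.py .5456 -.1817 .0905 -99
```

```text
time_s: 13.95
tool_pos: [0.5483, -0.1831, 0.0939]
tool_rot: [-1.13, 1.323, -1.324]
wrist_force: [1.8, 3.7, 2.2]
opening: 0.0247
t 13.95 pos [ 0.5483 -0.1831  0.0939] head -99.0 F [1.8 3.7 2.2] op 0.0247 j [-0.51  0.68  1.12  1.92 -0.73  1.02 -0.8 ]
shift xyz [-0.9  3.4 -2.9] turn -0.0
```

```bash
python3 -m jog '[[[1,0,0,0,0],[1,0,0,0,0],[1,0,0,0,0],[1,0,0,0,0]]]';  python3 go.py .5456 -.1817 .0905 -99
python3 - <<'E'
from h import *
snap('wrist','w5')
E
python3 -m jog '[[[-1,0,0,0,0],[-1,0,0,0,0],[-1,0,0,0,0],[-1,0,0,0,0],[-1,0,0,0,0],[-1,0,0,0,0],[-1,0,0,0,0],[-1,0,0,0,0]]]';  python3 go.py .6045 -.1911 .15 -99
```

```text
time_s: 14.35
tool_pos: [0.5483, -0.183, 0.0938]
tool_rot: [-1.13, 1.323, -1.324]
wrist_force: [2.8, 3.6, 3.0]
opening: 0.0244
t 14.35 pos [ 0.5483 -0.183   0.0938] head -99.0 F [2.8 3.6 3. ] op 0.0244 j [-0.51  0.68  1.12  1.92 -0.73  1.02 -0.8 ]
shift xyz [-0.9  3.3 -2.9] turn 0.0
time_s: 15.2
tool_pos: [0.5479, -0.1831, 0.0937]
tool_rot: [-1.131, 1.324, -1.324]
wrist_force: [-0.1, 0.5, 0.5]
opening: 0.0805
t 15.2 pos [ 0.5479 -0.1831  0.0937] head -99.0 F [-0.1  0.5  0.5] op 0.0805 j [-0.51  0.68  1.12  1.92 -0.73  1.02 -0.8 ]
shift xyz [ -1.  -56.3  57.2] turn -0.0
```

View pics/w5.png

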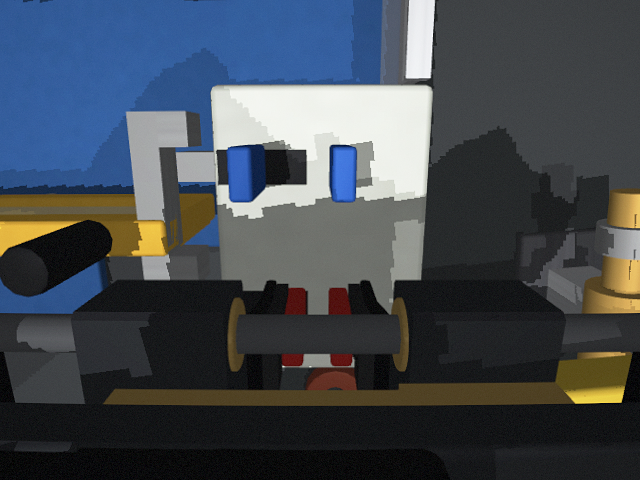

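```bash
python3 -m jog '[[[-1,0,-28,0,0],[-1,0,-28,0,0],[-1,0,0,25,0],[-1,-1,0,30,0],[-1,0,0,0,0]]]';  python3 go.py .6045 -.1911 .0905 -99;python3 - <<'E'
from m import *
c=snap('wrist','w6'); s=observe()
for nm,hl,bx in (('red',(0,6),((.52,.57),(-.23,-.13))),('blue',(100,125),((.57,.64),(-.23,-.13)))):
    T=seg(c,bx,hl,(.141,.155)); 
    if len(T)<5: print(nm,len(T)); continue
    y=T[:,1]; th=(y.min()+y.max())/2
    for k in (y>th,y<=th): print(nm,k.sum(),T[k].mean(0),T[k].min(0),T[k].max(0)) if k.sum() else 0
snap('side','s6'); snap('scene','c6')
E
```

```text
time_s: 15.7
tool_pos: [0.606, -0.1901, 0.1498]
tool_rot: [-1.132, 1.319, -1.323]
wrist_force: [-0.6, -0.0, 0.3]
opening: 0.0871
t 15.7 pos [ 0.606  -0.1901  0.1498] head -98.78 F [-0.6 -0.   0.3] op 0.0871 j [-0.49  0.7   1.13  1.73 -0.69  1.17 -0.88]
shift xyz [ 1.2 59.3 -1.4] turn 0.22
red 249 [ 0.55318509 -0.17389105  0.14590329] [ 0.54801122 -0.17757382  0.14121746] [ 0.55653795 -0.16995217  0.14910545]
red 267 [ 0.55048954 -0.19121837  0.14602322] [ 0.545365   -0.19526077  0.14100364] [ 0.55394735 -0.18688886  0.14881263]
blue 585 [ 0.60947054 -0.16710273  0.14666077] [ 0.59974813 -0.17148168  0.14107167] [ 0.61757518 -0.16220569  0.14935222]
blue 578 [ 0.60444888 -0.19968796  0.14679716] [ 0.59487488 -0.2046405   0.14110218] [ 0.61229838 -0.19514147  0.14894953]
```

View pics/w6.png

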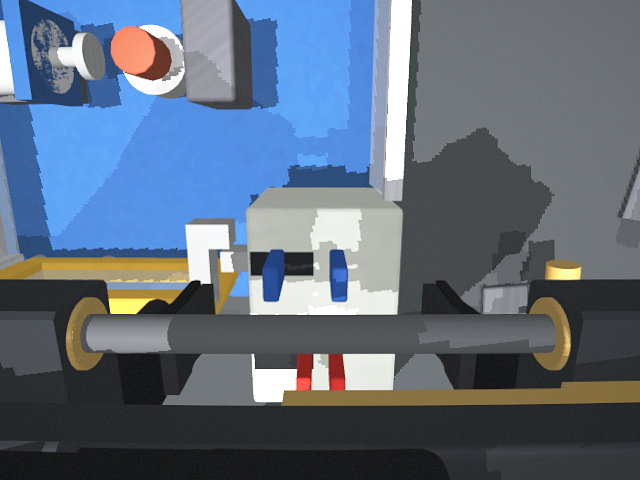

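View pics/s6.png

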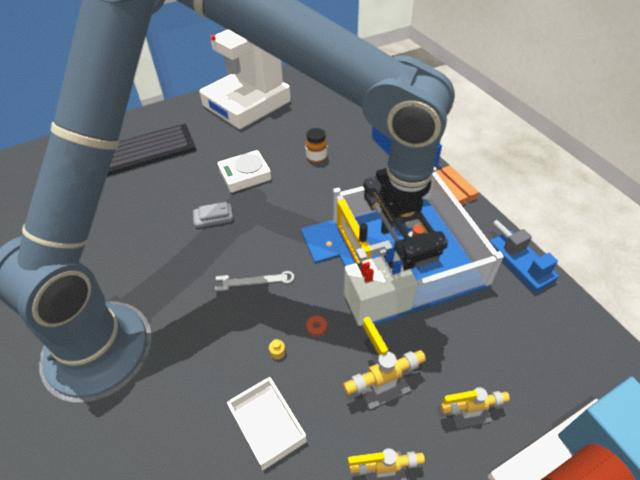

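```bash
python3 -m jog '[[[-1,1,18,0,0],[-1,0,20,0,0],[-1,0,18,0,0],[-1,0,0,0,0],[-1,0,0,0,0]]]';  python3 go.py .6055 -.191 .0905 -99
```

```text
time_s: 16.35
tool_pos: [0.6017, -0.1918, 0.0932]
tool_rot: [-1.131, 1.325, -1.324]
wrist_force: [0.3, 0.1, 0.9]
opening: 0.0871
t 16.35 pos [ 0.6017 -0.1918  0.0932] head -99.03 F [0.3 0.1 0.9] op 0.0871 j [-0.45  0.75  1.08  1.79 -0.75  1.08 -0.83]
shift xyz [-1.3  2.7  3.6] turn -0.03
```

```bash
python3 -m jog '[[[0,-1.3,2.5,3,0],[1,0,0,0,0],[1,0,0,0,0],[1,0,0,0,0],[1,0,0,0,0],[1,0,0,0,0],[1,0,0,0,0],[1,0,0,0,0],[1,0,0,0,0],[1,0,0,0,0],[1,0,0,0,0],[1,0,0,0,0]]]';  python3 go.py .6055 -.191 .0905 -99; python3 -m jog '[[[1,0,0,0,0],[1,0,0,0,0],[-1,0,0,0,0],[-1,0,0,0,0],[-1,0,0,0,0],[-1,0,0,0,0],[-1,0,0,0,0],[-1,0,0,0,0],[-1,0,0,0,0],[-1,0,0,0,0]]]'; python3 -m jog '[[[-1,0,-28,0,0],[-1,0,-32,0,0],[-1,0,0,0,0]]]';python3 - <<'E'
from m import *
c=snap('wrist','w7'); s=observe()
for nm,hl,bx in (('red',(0,6),((.52,.57),(-.23,-.13))),('blue',(100,125),((.57,.64),(-.23,-.13)))):
    T=seg(c,bx,hl,(.141,.155)); 
    if len(T)<5: print(nm,len(T)); continue
    y=T[:,1]; th=(y.min()+y.max())/2
    for k in (y>th,y<=th): print(nm,k.sum(),T[k].mean(0),T[k].min(0),T[k].max(0)) if k.sum() else 0
snap('side','s6'); snap('scene','c6')
E
python3 go.py .5897 -.0929 .17 -9
```

```text
time_s: 17.55
tool_pos: [0.6054, -0.192, 0.0913]
tool_rot: [-1.131, 1.323, -1.326]
wrist_force: [0.8, -1.5, -1.0]
opening: 0.025
t 17.55 pos [ 0.6054 -0.192   0.0913] head -99.05 F [ 0.8 -1.5 -1. ] op 0.025 j [-0.45  0.76  1.07  1.78 -0.75  1.08 -0.83]
shift xyz [-1.   0.8 -0.1] turn -0.05
time_s: 18.55
tool_pos: [0.6054, -0.1908, 0.0912]
tool_rot: [-1.131, 1.324, -1.324]
wrist_force: [-0.2, -0.0, 0.7]
opening: 0.0808
time_s: 18.85
tool_pos: [0.6075, -0.1929, 0.1555]
tool_rot: [-1.127, 1.318, -1.329]
wrist_force: [0.3, -0.4, 0.4]
opening: 0.0869
red 273 [ 0.55241214 -0.17378218  0.14613991] [ 0.54629738 -0.17758795  0.14113998] [ 0.55622928 -0.16955422  0.14883993]
red 278 [ 0.5497493  -0.19112358  0.14623718] [ 0.54394195 -0.19522804  0.14109423] [ 0.55375916 -0.18690158  0.1487437 ]
blue 537 [ 0.60704803 -0.1822491   0.14684   ] [ 0.5972108  -0.18678163  0.14129077] [ 0.61512012 -0.17745876  0.14885613]
blue 551 [ 0.60435835 -0.19983049  0.14682909] [ 0.59450994 -0.20453405  0.14103354] [ 0.61247692 -0.19515958  0.14889853]
t 19.0 pos [ 0.6052 -0.1904  0.1508] head -98.99 F [-0.5  0.1  0. ] op 0.0869 j [-0.48  0.7   1.13  1.73 -0.68  1.17 -0.88]
shift xyz [-93.9 -19.2 -30.5] turn -89.99
```

View pics/w7.png

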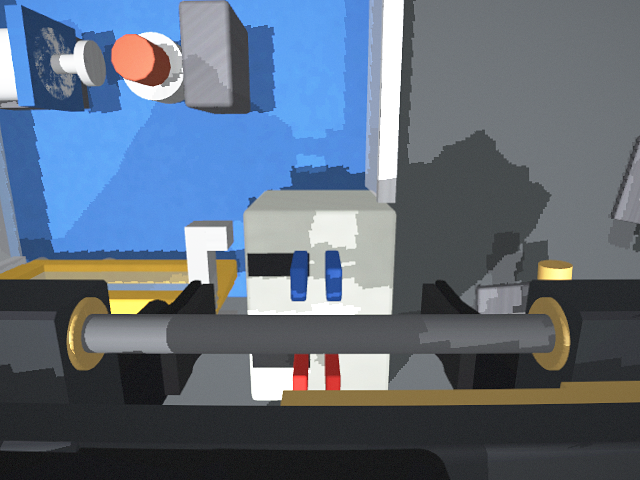

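```bash
python3 -m jog '[[[-1,-20,-20,-6,0],[-1,-37,0,-12,0],[-1,-37,0,-12,0],[-1,0,0,0,0]]]';  python3 -m jog '[[[-1,0,0,0,-8.2],[-1,0,0,0,-8.2],[-1,0,0,0,-8.2],[-1,0,0,0,-8.2],[-1,0,0,0,-8.2],[-1,0,0,0,-8.2],[-1,0,0,0,-8.2],[-1,0,0,0,-8.2],[-1,0,0,0,-8.2],[-1,0,0,0,-8.2],[-1,0,0,0,-8],[-1,0,0,0,0]]]'; python3 go.py .5897 -.0929 .17 -9;python3 - <<'E'
from h import *
c=snap('wrist','w8'); P=cloud(c); s=observe()
m=(c['z_map']>0)&(P[...,2]>.150)&(P[...,2]<.163)&(abs(P[...,0]-.59)<.03)&(abs(P[...,1]+.093)<.03)
print(m.sum(),P[m].mean(0),P[m].min(0),P[m].max(0))
E
```

```text
time_s: 19.4
tool_pos: [0.5901, -0.0858, 0.1688]
tool_rot: [-1.136, 1.323, -1.312]
wrist_force: [0.2, 0.4, 0.6]
opening: 0.087
time_s: 20.6
tool_pos: [0.5898, -0.0937, 0.1704]
tool_rot: [-1.567, 0.125, -0.123]
wrist_force: [0.2, -0.0, 0.1]
opening: 0.0872
t 20.6 pos [ 0.5898 -0.0937  0.1704] head -9.05 F [ 0.2 -0.   0.1] op 0.0872 j [-0.49  0.45  0.78  1.79 -0.36  1.05  0.27]
shift xyz [-0.2  0.4  0.7] turn -0.05
947 [ 0.58956651 -0.09139304  0.15582493] [ 0.58069881 -0.10103129  0.15013987] [ 0.59825602 -0.08340647  0.15839126]
```

View pics/w8.png

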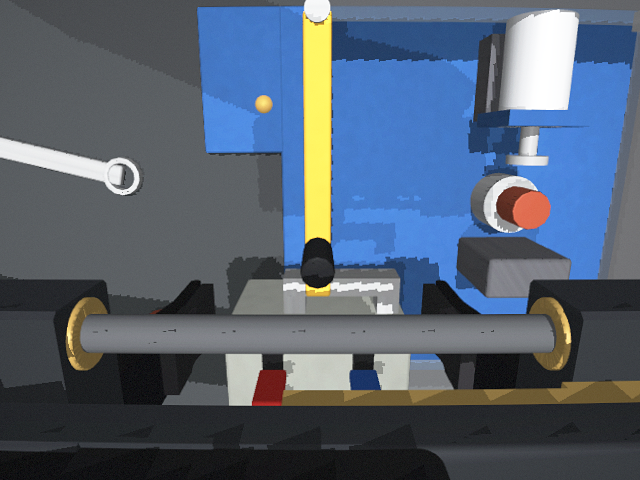

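```bash
python3 -m jog '[[[-1,0,26,1,0],[-1,0,27,0,0],[-1,0,27,0,0],[-1,0,0,0,0],[0,0,0,0,0],[1,0,0,0,0],[1,0,0,0,0],[1,0,0,0,0],[1,0,0,0,0],[1,0,0,0,0],[1,0,0,0,0]]]'; python3 -m jog '[[[1,0,0,0,0],[1,0,0,0,0],[1,0,0,0,0],[1,0,0,0,0],[1,0,0,0,0],[1,0,0,0,0]]]'; python3 go.py .5896 -.0922 .0905 -9
```

```text
time_s: 21.75
tool_pos: [0.5907, -0.0922, 0.0913]
tool_rot: [-1.567, 0.123, -0.123]
wrist_force: [-0.7, 0.1, -0.3]
opening: 0.0394
time_s: 22.35
tool_pos: [0.5902, -0.0922, 0.0911]
tool_rot: [-1.567, 0.124, -0.123]
wrist_force: [-2.6, 0.1, 1.0]
opening: 0.0174
t 22.35 pos [ 0.5902 -0.0922  0.0911] head -9.0 F [-2.6  0.1  1. ] op 0.0174 j [-0.44  0.54  0.72  1.86 -0.45  0.91  0.34]
shift xyz [-0.6  0.6 -0.1] turn -0.0
```

```bash
python3 -m jog '[[[1,-5.9,0,0.1,2.5],[1,-5.9,0,0.1,2.5],[1,-5.9,0,0.1,2.5],[1,-5.9,0,0.1,2.5],[1,-5.9,0,0.1,2.5],[1,-5.9,0,0.1,2.5],[1,0,0,0,0]]]'
cat > gate.py <<'E'
from h import *
s=observe(); H=np.array([.6108,.0410]); d=s['tool_pos'][:2]-H
print('gate est deg',(261-np.degrees(np.arctan2(d[1],d[0]))%360).round(1),'r',np.linalg.norm(d).round(4))
E
python3 go.py; python3 gate.py
```

```text
time_s: 23.05
tool_pos: [0.5567, -0.0825, 0.0912]
tool_rot: [-1.546, 0.328, -0.329]
wrist_force: [0.3, -2.2, -1.5]
opening: 0.0172
t 23.05 pos [ 0.5567 -0.0825  0.0912] head -24.0 F [ 0.3 -2.2 -1.5] op 0.0172 j [-0.53  0.51  0.81  1.95 -0.48  0.88  0.11]
gate est deg 14.7 r 0.1349
```

```bash
python3 -m jog '[[[1,-9.4,0,0.3,4],[1,-9.4,0,0.3,4],[1,-9.4,0,0.3,4],[1,-9.4,0,0.3,4],[1,-9.4,0,0.3,4],[1,-9.4,0,0.3,4],[1,-9.4,0,0.3,4],[1,0,0,0,0]]]'; python3 go.py; python3 gate.py; python3 -m jog '[[[1,-9.4,0,0.3,4],[1,-9.4,0,0.3,4],[1,-9.4,0,0.3,4],[1,-9.4,0,0.3,4],[1,-9.4,0,0.3,4],[1,0,0,0,0]]]'; python3 go.py; python3 gate.py
```

```text
time_s: 23.85
tool_pos: [0.5049, -0.0425, 0.0912]
tool_rot: [-1.453, 0.708, -0.707]
wrist_force: [0.4, -3.0, -0.5]
opening: 0.0173
t 23.85 pos [ 0.5049 -0.0425  0.0912] head -51.92 F [ 0.4 -3.  -0.5] op 0.0173 j [-0.75  0.48  0.98  2.08 -0.53  0.86 -0.36]
gate est deg 42.7 r 0.1349
time_s: 24.45
tool_pos: [0.4827, -0.0011, 0.0911]
tool_rot: [-1.344, 0.974, -0.973]
wrist_force: [-1.8, -3.0, -1.6]
opening: 0.0175
t 24.45 pos [ 0.4827 -0.0011  0.0911] head -71.87 F [-1.8 -3.  -1.6] op 0.0175 j [-0.93  0.5   1.11  2.13 -0.59  0.87 -0.72]
gate est deg 62.8 r 0.1348
```

```bash
python3 -m jog '[[[1,-9.4,0,0.3,4],[1,-9.4,0,0.3,4],[1,-9.4,0,0.3,4],[1,-9.4,0,0.3,4],[1,0,0,0,0]]]'; python3 go.py; python3 gate.py; python3 -m jog '[[[1,-7.1,0,0.2,3],[1,-7.1,0,0.2,3],[1,-7.1,0,0.2,3],[1,-7.1,0,0.2,3],[1,0,0,0,0]]]'; python3 go.py; python3 gate.py
```

```text
time_s: 24.95
tool_pos: [0.4762, 0.0359, 0.0911]
tool_rot: [-1.228, 1.183, -1.181]
wrist_force: [-2.5, -2.8, 0.7]
opening: 0.017
t 24.95 pos [0.4762 0.0359 0.0911] head -87.84 F [-2.5 -2.8  0.7] op 0.017 j [-1.05  0.54  1.19  2.14 -0.65  0.9  -1.  ]
gate est deg 78.8 r 0.1347
time_s: 25.45
tool_pos: [0.4781, 0.0641, 0.0911]
tool_rot: [-1.124, 1.336, -1.334]
wrist_force: [-5.0, -1.1, 2.3]
opening: 0.017
t 25.45 pos [0.4781 0.0641 0.0911] head -99.84 F [-5.  -1.1  2.3] op 0.017 j [-1.12  0.57  1.22  2.13 -0.69  0.93 -1.23]
gate est deg 90.9 r 0.1347
```

```bash
python3 -m jog '[[[1,-5.9,0,0.1,2.5],[1,-5.9,0,0.1,2.5],[1,0,0,0,0],[1,0,0,0,0],[1,0,0,0,0]]]'; python3 go.py; python3 gate.py
python3 - <<'E'
from h import *
snap('wrist','w9');snap('side','s9');snap('scene','c9')
E
```

```text
time_s: 25.95
tool_pos: [0.4806, 0.075, 0.0911]
tool_rot: [-1.075, 1.4, -1.398]
wrist_force: [-4.6, -2.2, 1.0]
opening: 0.0171
t 25.95 pos [0.4806 0.075  0.0911] head -104.95 F [-4.6 -2.2  1. ] op 0.0171 j [-1.14  0.59  1.23  2.12 -0.71  0.94 -1.33]
gate est deg 95.6 r 0.1346
```

View pics/s9.png

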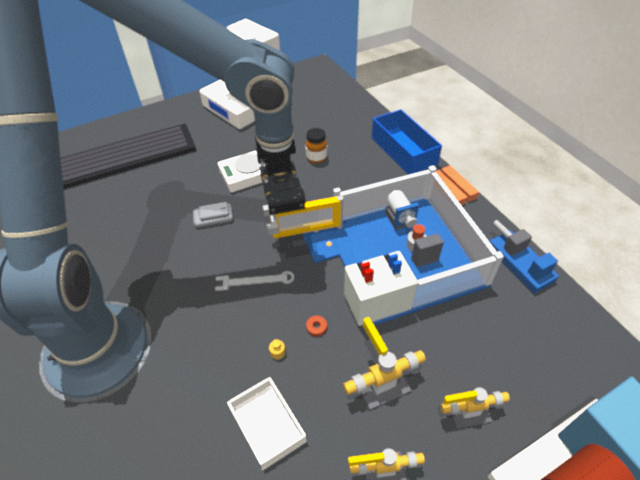

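View pics/c9.png

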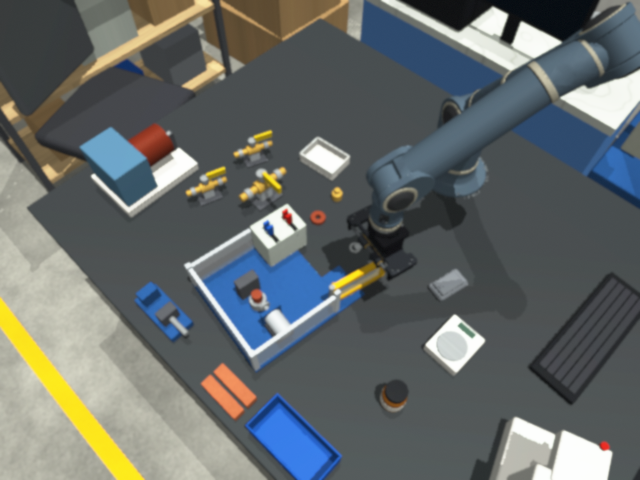

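View pics/w9.png

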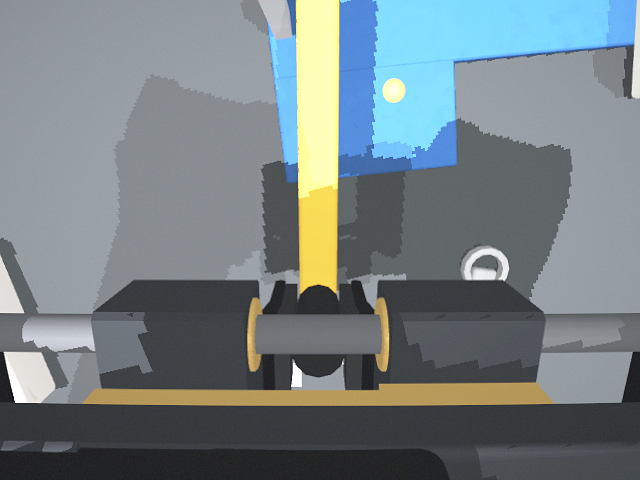

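```bash
python3 -c "
from bench import *
print(hand_in())"
```

```text
the job is handed in; nothing more can be done
None
```

The job is done and handed in at about 26 s, with the gripper still holding the gate. `hand_in` gives no verdict.

- **Valve:** I gripped the handle of the 160 mm stand and turned it clockwise until it stopped moving and the force rose. The images show it crosswise to the pipe, with the fits differing by about 1–2°.
- **Catches:** I squeezed red first, then blue. The finger opening ended at about 25 mm each time (26 mm nominal when home). The camera put the tab centres 17.5 mm (red) and 17.8 mm (blue) apart, against 18 mm when fully home.
- **Gate:** I swung it past the detent to about 95.6°, calculated from the tool position. The opening of 17 mm and the last wrist picture both show the post held, with about 5 N at the wrist.
- **Bystanders:** In the last pictures the other objects look to be where they started. I checked this by eye, not by measuring.

**What disagreed:** the real fingertips stood about 26 mm above the reported tool point, where the description says they should be 8 mm below it. My first try at the valve handle therefore closed on air just above the blade, without touching it. I found the offset in the wrist camera's depth image and corrected for it in every later grasp.

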